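# Close up the bench bin rack

## Robot

A 7-joint arm with a two-finger parallel gripper is mounted at the origin on the work surface. World frame = base frame: x ahead of the robot, y to its left, z up, the work surface at z = 0. Lengths are in m, angles in rad, forces in N, time in s.
With the tool pointing down it reaches from about 0.35 to 0.9 m from the base axis. Payload 8.1 kg.
Tool frame: the origin (TCP) lies midway between the tips of the shut fingers; the grasp point (between the pads) lies 19 mm behind it; x points along the fingers, z is the direction in which the jaws open and shut, and the axes are right-handed (so a half turn about x gives the same grasp; the last joint's range is limited). The gripper opens to 92 mm and grips with 3 to 60 N. Pads are 19 mm wide; open, the fingers measure 130 mm over their backs; the gripper's body (75 mm by 190 mm) begins 47 mm behind the grasp point.
Start: joints at [1.015, 0.434, 0.025, 1.573, -0.012, 1.134, -0.075], TCP at [0.273, -0.562, 0.199] pointing down, gripper open.
Joint ranges: [-2.62, 2.62], [-0.44, 2.09], [-1.27, 1.32], [0.08, 2.57], [-1.32, 4.46], [0.12, 2], [-2.74, 2.74]. Speed limits (rad/s): [2.22, 2.22, 3.01, 3.01, 3.14, 3.14, 3.14].

## Interface

Orientations are given as a rotation vector (axis times angle).
In Python, from cell import arm, optics, finder gives the robot as it stands.
- The arm moves only by the tool send_rows, never from a script. Its argument "rows" is a list that holds one entry, the list of rows, each a list of 7 numbers: the shift along the tool's x, y, z in mm, then the turn, a rotation vector about the tool's x, y, z in degrees, then the opening in per cent of the stroke, from 0 (shut) to 100 (fully open). A call has exactly 8 rows; each row is the pose to reach, as a shift and turn from the pose commanded when the call began, along the tool's axes at that moment; what a row does not reach only later rows make up. A row lasts 1/10 s, in which the tool goes at most 50 mm and 8.59 degrees, less where a joint would pass 70% of its speed; a pose out of reach is approached as far as the arm can. A call with a gripper value outside its range is refused whole. The fingers move at their own pace and stop on an object; "grip_force" is the grip in N (left out, the last holds). Time passes only in rows, so rows that repeat a pose let the fingers close, or fill a call up. It gives the time, the measured TCP pose, the force and the opening at its end, in the units of the state.
- arm.observe(): the state, without advancing time (a new reading comes with each control period).
- optics.get_image(name): name is "side" or "top" or "wrist"; returns (picture, depth): 400x640x3 uint8, red, green, blue; 400x640 float32, m along the optical axis (not along the pixel's ray), 0 where there is no reading.
- optics.get_calibration(name): a dict with "camera_matrix" (3x3 intrinsics, pixels), "position" and "orientation" of the camera in the world; the wrist camera has in their place "T_tool_cam" (4x4, takes a point from camera to tool coordinates, whose origin is the TCP and whose axes are the tool frame's). Camera axes: x right, y up, looking along -z (the intrinsics and any distortion apply to the point x, -y, -z); pixel columns grow to the right and rows downward; lengths in m; the calibration is good to about 2 mm. The wrist camera is an equidistant fisheye: a pixel r from the principal point sees the ray r / f radians off the axis. A picture is of the moment at which its call begins: read the wrist's pose just before it. get_calibration takes no time and is no camera call.
- arm.sign_off(): hands the job in, once; it reports no verdict.
Trained networks look in the newest picture that a camera, given by its name, has taken for a name from the list of things; names that differ only in an ending like _2 or _b are one class to them, and where a whole thing is asked for, a point or a joint stands for the part that bears it (a point fixed in the world has none). Each returns a list of dicts, best first, with "confidence" (0 to 1); they miss things now and then, are a little off and sometimes report something else, mostly with a low value. They report only what shows in the picture. A call takes as long as a camera call. They do not tell look-alikes from the thing itself.
- finder.search_frame(camera, thing): "bbox" ([left, top, width, height] in pixels, round what is visible of it).
- finder.regions_of(camera, thing): "region" (400x640 bool, what is visible of it) and "bbox" ([left, top, width, height] in pixels, round what is visible of it).
- finder.place_of(camera, thing): "xy" ([column, row] in pixels: a listed point, or the origin of a listed thing).
The state is a dict: "clock": time; "joints": joint angles; "dq": joint speeds; "joint_efforts": joint torques, N m; "position": TCP position; "ee_rot": TCP orientation; "force": force on the tool from outside, world axes, zero at the start; "ft_torque": the same for the moment, N m; "width": opening from 0.0 (shut) to 1.0 (fully open).
Only numpy, scipy, OpenCV 4.12 (cv2) and the standard library are available. Lean on these libraries where they do the work, as an engineer would, in place of code of your own. Each camera call takes 0.05 s, during which the arm holds its last target.

## Task

Close up the parts rack for the night: with the fingertips, push the two bins that stick out back into the rack until they are fully home against its back wall, and only then push the open dust cover down until it is fully shut. Only push: do not lift or tip a bin or pull one further out, and leave everything else on the bench and in the rack where it stands.

Things in the scene. Friction and masses are not known exactly. Their poses are not given: they have to be found in the camera images.
- rack: fixed grey sheet-steel bin rack, 170 mm deep (x), 372 wide (y), front and top open; origin under its centre, x axis from open front (x = -85 mm) to back wall (inner face x = +81), z up. Floor 4 mm thick, end and back walls 80 mm high, dividers 50. Bin bays 96 mm wide centred at y = -134, -34 and +134; a narrow bay, 64 mm wide, at y = +50
- cover_hinge (a point): fixed point in the middle of the hinge line of the rack's cover, x = +85, y = 0, z = 83 mm in the rack's frame; the line runs along the rack's y. The cover is grey sheet steel, 380 mm wide, 4 mm thick (the hinge line is at mid-thickness), 0.5 kg
- cover (a joint): angle (rad) of the rack's dust cover: 0 is shut (level), grows as it opens upward, end stop 1.5; starts at 1.1 to 1.3. The hinge is stiff: the cover stays at any angle, and 2 to 6 N square to it near its free edge moves it.
- cover_edge (a point): middle of the cover's free front edge, at mid-thickness, 179 mm from the hinge line; moves with the cover. Here a lip hangs 24 mm below the cover's underside; shut, it hangs just in front of bins that are home and meets bins that are not
- bin_a: loose black plastic bin, open on top, hardware in it: 160 mm long (x), 92 wide, 68 high, 60 at the front; 0.3 to 0.7 kg. Stands on the rack floor in one of the bin bays (which one varies). Origin under its centre, x axis to its back. Home, its back meets the rack's back wall and its origin is at x = +1 mm in the rack's frame; one bin starts home, two stick out 25 to 55 mm to the front
- bin_a_front (a point): middle of the outer face of that bin's front wall, 80 mm in front of the bin's origin and 35 mm above its underside; push here, along the rack's x
- bin_b: loose black plastic bin, open on top, hardware in it: 160 mm long (x), 92 wide, 68 high, 60 at the front; 0.3 to 0.7 kg. Stands on the rack floor in one of the bin bays (which one varies). Origin under its centre, x axis to its back. Home, its back meets the rack's back wall and its origin is at x = +1 mm in the rack's frame; one bin starts home, two stick out 25 to 55 mm to the front
- bin_b_front (a point): middle of the outer face of that bin's front wall, 80 mm in front of the bin's origin and 35 mm above its underside; push here, along the rack's x
- bin_c: loose black plastic bin, open on top, hardware in it: 160 mm long (x), 92 wide, 68 high, 60 at the front; 0.3 to 0.7 kg. Stands on the rack floor in one of the bin bays (which one varies). Origin under its centre, x axis to its back. Home, its back meets the rack's back wall and its origin is at x = +1 mm in the rack's frame; one bin starts home, two stick out 25 to 55 mm to the front
- bin_c_front (a point): middle of the outer face of that bin's front wall, 80 mm in front of the bin's origin and 35 mm above its underside; push here, along the rack's x
- bushing: loose plain brass bushing, 42 mm across, 45 mm high, standing in the narrow bay of the rack near its front; origin under its centre. Not to be disturbed
- socket: loose bright steel wrench socket, 32 mm across, 50 mm high, standing in the narrow bay behind the bushing; origin under its centre. Not to be disturbed
- tank_cap: loose grey plastic tank cap, 76 mm across, 26 mm high, on the bench off the left (+y) end of the rack. Not to be disturbed
- grease_jar: loose white jar, 60 mm across, 75 mm high, on the bench off the right (-y) end of the rack. Not to be disturbed
- screwdriver: loose screwdriver lying on the bench in front of the right (-y) end of the rack. Not to be disturbed
- spanner: loose steel spanner lying on the bench in front of the left (+y) end of the rack. Not to be disturbed
- piston: loose aluminium piston, 44 mm across, 42 mm high, standing on the bench before the narrow bay, 80 to 105 mm in front of the rack, between the paths of two bins; origin under its centre. Not to be disturbed
Things that resemble listed ones, but are neither listed nor needed, are in the scene too. What is shaped like the bin_a but blue is not meant.

How it is judged:
By the outcome, as a careful person would: the job done as asked, in the order asked, and still so for the second after the job is handed in, with the robot touching nothing.
It also fails if it takes over 58 s, if anything falls off the work surface, if the arm or the gripper's body presses on something with over 40 N, if the wrist force passes 120 N, or if a joint passes its speed limit or range.

## Working session

There is one attempt and no reset: what is moved stays moved. The work goes in short steps, Python scripts to look and compute and a tool call to move; the robot and the scene stay as the last step left them, time stands still between calls to the robot, and variables do not carry over. Pictures are saved under pics/ and viewed, and the job is handed in when it is done.

Besides the shell and the picture viewer there is one more tool, called after "Request:" as name([rows], argument=value, ...), one row to a line, values as JSON. send_rows: Moves the arm, as the interface text tells. Its arguments: {"type":"object","properties":{"rows":{"type":"array"},"grip_force":{"type":"number"}},"required":["rows"]}

```bash
mkdir -p pics; ls; python3 - <<'E'
from cell import arm, optics, finder
import cv2, numpy as np
s=arm.observe()
for k,v in s.items(): print(k,np.round(v,4))
for n in ("top","side"):
    im,d=optics.get_image(n); cv2.imwrite(f"pics/{n}0.png",im[:,:,::-1]); np.savez(f"pics/{n}0.npz",im=im,d=d)
    c=optics.get_calibration(n); print(n,c)
print(optics.get_calibration("wrist"))
E
```

```text
pics
clock 0.0
joints [ 1.0154  0.4352  0.025   1.5741 -0.0116  1.134  -0.0751]
dq [-0.0007  0.0001 -0.0017 -0.0002  0.0018 -0.0003 -0.0004]
joint_efforts [ 8.00000e-04 -6.67842e+01  9.85300e-01 -3.14449e+01 -6.05000e-02
  4.31000e-02  1.00000e-04]
position [ 0.2732 -0.5615  0.1978]
ee_rot [ 0.8704  1.3915 -0.8692]
force [ 0.1745  0.7102 -0.8091]
ft_torque [-0.0178 -0.0152 -0.0017]
width 0.9951
top {'camera_matrix': array([[473.08411767,   0.        , 315.90240758],
       [  0.        , 473.08411767, 202.56035663],
       [  0.        ,   0.        ,   1.        ]]), 'position': array([0.3867841 , 0.02107222, 1.17806087]), 'orientation': array([ 0.08298255, -0.09493987, -1.59155977])}
side {'camera_matrix': array([[423.89864991,   0.        , 311.3201898 ],
       [  0.        , 423.89864991, 210.61552486],
       [  0.        ,   0.        ,   1.        ]]), 'position': array([ 0.04578159, -0.4738366 ,  0.65644765]), 'orientation': array([ 0.82974128, -0.30447426, -0.69161772])}
{'camera_matrix': array([[309.70691629,   0.        , 322.21508625],
       [  0.        , 309.70691629, 195.83082269],
       [  0.        ,   0.        ,   1.        ]]), 'T_tool_cam': array([[-1.38749540e-03,  2.55918909e-01, -9.66697257e-01,
        -1.84993255e-01],
       [-1.33822057e-04,  9.66698131e-01,  2.55919333e-01,
         6.87959755e-02],
       [ 9.99999028e-01,  4.84452314e-04, -1.30704162e-03,
        -9.26986392e-04],
       [ 0.00000000e+00,  0.00000000e+00,  0.00000000e+00,
         1.00000000e+00]])}
```

View pics/top0.png

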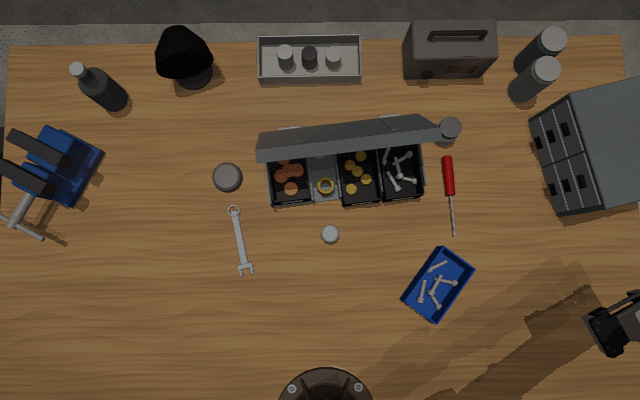

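View pics/side0.png

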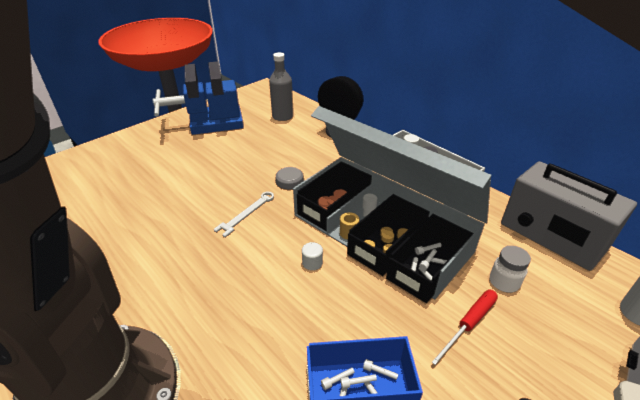

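```bash
cat > h.py <<'E'
from cell import arm, optics, finder
import cv2, numpy as np
from scipy.spatial.transform import Rotation as R
def cloud(n,d):
    c=optics.get_calibration(n);K=c["camera_matrix"]
    v,u=np.mgrid[0:400,0:640]
    p=np.stack([(u-K[0,2])/K[0,0]*d,-(v-K[1,2])/K[1,1]*d,-d],-1)
    P=p@R.from_rotvec(c["orientation"]).as_matrix().T+c["position"]
    P[d<=0]=np.nan
    return P
def proj(n,X):
    c=optics.get_calibration(n);K=c["camera_matrix"]
    p=(np.atleast_2d(X)-c["position"])@R.from_rotvec(c["orientation"]).as_matrix()
    return np.stack([K[0,2]+K[0,0]*p[:,0]/-p[:,2],K[1,2]-K[1,1]*p[:,1]/-p[:,2]],-1)
E
python3 - <<'E'
from h import *
for n in("top","side"):
    z=np.load(f"pics/{n}0.npz");P=cloud(n,z["d"])
    m=(P[...,0]>.35)&(P[...,0]<.75)&(P[...,1]>-.3)&(P[...,1]<.3)
    # table height check
    q=P[m]; t=q[abs(q[:,2])<.02]; print(n,"table z",np.median(t[:,2]), len(q))
    S=1500 # px per m
    img=np.zeros((600,800,3),np.uint8)
    col=z["im"][m]; o=np.argsort(q[:,2])
    for i in o:
        if q[i,2]<.005: continue
        u=int(400-q[i,1]*S*.9); v=int(600-(q[i,0]-.35)*S)
        if 0<=u<800 and 0<=v<600:
            h=int(np.clip(q[i,2]/.3*255,0,255)); cc=cv2.applyColorMap(np.uint8([[h]]),cv2.COLORMAP_JET)[0,0].tolist()
            cv2.circle(img,(u,v),2,cc,-1)
    cv2.imwrite(f"pics/bev_{n}.png",img)
    im=z["im"]; c=im[100:260,200:480] if n=="top" else im[90:310,270:530]
    cv2.imwrite(f"pics/crop_{n}.png",cv2.resize(c,(800,int(800*c.shape[0]/c.shape[1])) if n=="top" else (700,592),interpolation=cv2.INTER_CUBIC)[:,:,::-1])
E
```

```text
top table z 0.0017682874071114352 37798
side table z 0.0011641521327554472 44871
```

```bash
python3 - <<'E'
from h import *
for n in("top","side"):
    for t in ("rack","cover_hinge","cover_edge","bin_a_front","bin_a","bushing","socket","piston"):
        optics
        r=finder.place_of(n,t) 
        print(n,t,[(np.round(a["xy"],1).tolist(),round(a["confidence"],2)) for a in r][:5])
print(arm.observe()["clock"])
E
```

```text
top rack [([338.6, 166.8], 0.83), ([316.3, 152.8], 0.42)]
top cover_hinge [([340.3, 119.2], 0.79), ([317.9, 153.7], 0.64)]
top cover_edge [([349.4, 139.3], 0.77)]
top bin_a_front [([404.3, 199.5], 0.86), ([419.6, 310.8], 0.62)]
top bin_a [([290.0, 172.8], 0.98), ([356.3, 171.9], 0.84), ([433.4, 283.8], 0.77), ([395.1, 168.6], 0.58)]
top bushing [([325.8, 185.9], 0.66)]
top socket []
top piston [([326.5, 232.8], 0.73)]
side rack []
side cover_hinge [([406.2, 187.1], 0.94), ([502.4, 280.4], 0.35), ([289.8, 181.1], 0.23)]
side cover_edge [([394.8, 138.0], 0.71)]
side bin_a_front [([362.7, 254.6], 0.65), ([408.8, 279.8], 0.63), ([307.3, 378.7], 0.63)]
side bin_a [([385.7, 242.4], 0.92), ([331.4, 205.6], 0.7), ([428.1, 267.7], 0.69), ([360.6, 388.9], 0.57)]
side bushing [([346.6, 235.6], 0.84)]
side socket [([368.1, 213.5], 0.53)]
side piston [([312.4, 262.4], 0.82)]
0.9
```

View pics/bev_top.png

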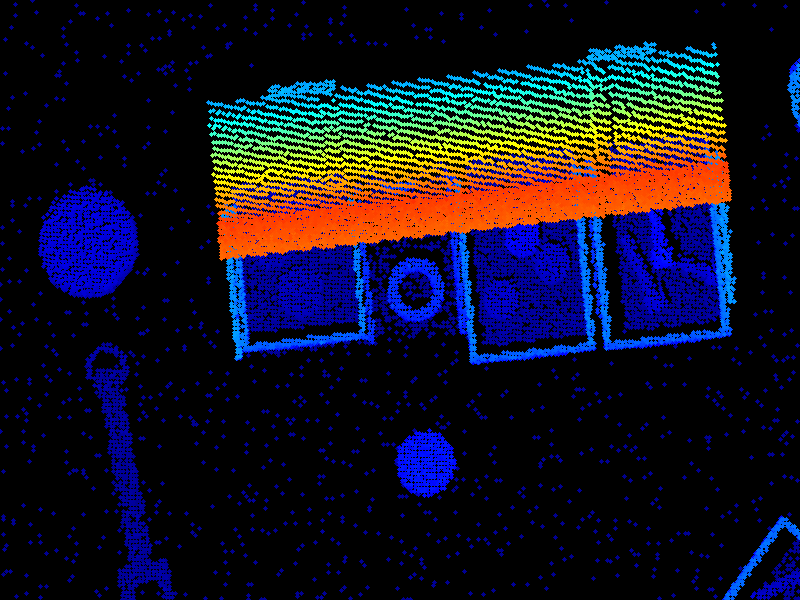

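View pics/crop_top.png

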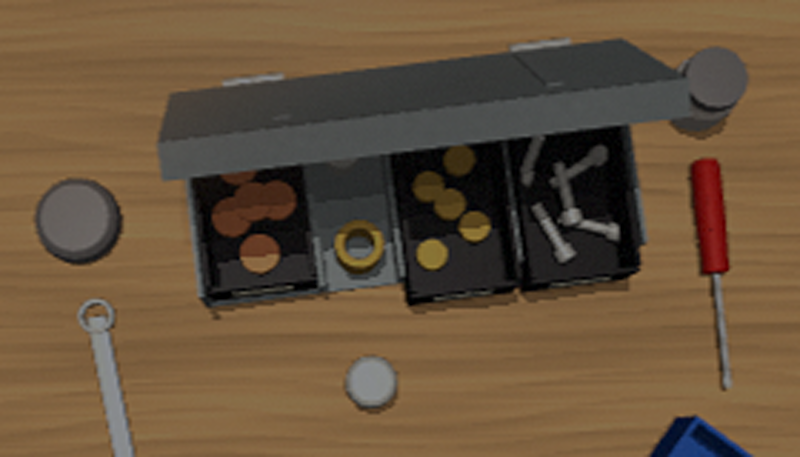

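View pics/crop_side.png

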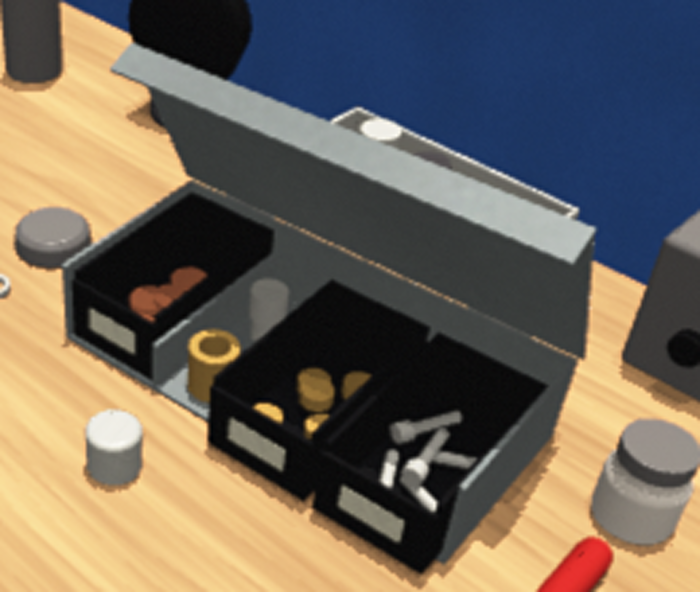

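```bash
cat >> h.py <<'E'
def band(P,zlo,zhi,box=(.4,.75,-.3,.3)):
    return (P[...,2]>zlo)&(P[...,2]<zhi)&(P[...,0]>box[0])&(P[...,0]<box[1])&(P[...,1]>box[2])&(P[...,1]<box[3])
E
python3 - <<'E'
from h import *
from scipy.optimize import least_squares
for n in("top","side"):
    z=np.load(f"pics/{n}0.npz");P=cloud(n,z["d"])
    # cover points: high
    m=band(P,.105,.3,(.5,.75,-.24,.2)); q=P[m]
    # RANSAC planes
    rng=np.random.default_rng(0)
    rest=q
    for k in range(2):
        best=None
        for i in range(400):
            a=rest[rng.choice(len(rest),3,False)]; nn=np.cross(a[1]-a[0],a[2]-a[0]); l=np.linalg.norm(nn)
            if l<1e-6: continue
            nn/=l; inl=abs((rest-a[0])@nn)<.003
            if best is None or inl.sum()>best.sum(): best=inl
        c=rest[best].mean(0); U,S,Vt=np.linalg.svd(rest[best]-c,full_matrices=False); nv=Vt[2]; nv*=np.sign(nv[0])
        h=Vt[0]; 
        print(n,k,best.sum(),len(rest),"normal",nv.round(4),"c",c.round(4),"yaw n",np.arctan2(nv[1],nv[0]).round(4),"theta",np.arctan2(np.hypot(nv[0],nv[1]),nv[2]).round(4), "ext z",np.percentile(rest[best][:,2],[.5,99.5]).round(4))
        rest=rest[~best]
E
```

```text
top 0 3045 5127 normal [0.8865 0.0908 0.4537] c [ 0.6491 -0.0502  0.1888] yaw n 0.1021 theta 1.0999 ext z [0.1063 0.2471]
top 1 1919 2082 normal [ 0.4516  0.0468 -0.891 ] c [ 0.6069 -0.053   0.2378] yaw n 0.1033 theta 2.6703 ext z [0.2308 0.2445]
side 0 4467 6608 normal [0.8867 0.0912 0.4532] c [ 0.6612 -0.0737  0.165 ] yaw n 0.1024 theta 1.1005 ext z [0.1057 0.2447]
side 1 2084 2141 normal [ 0.4549  0.0476 -0.8893] c [ 0.6104 -0.0768  0.2371] yaw n 0.1042 theta 2.6666 ext z [0.2294 0.2459]
```

```bash
python3 - <<'E'
from h import *
a=.1025; ex=np.array([np.cos(a),np.sin(a),0]);ey=np.array([-np.sin(a),np.cos(a),0]);ez=np.array([0,0,1])
M=np.stack([ex,ey,ez],1)
th=1.1
nr=np.array([np.sin(th),0,np.cos(th)])
for n,off in(("top",.002),("side",-.002)):
    z=np.load(f"pics/{n}0.npz");P=cloud(n,z["d"])@M
    Pw=cloud(n,z["d"]); bx=(.4,.75,-.26,.22)
    m=band(Pw,.105,.25,bx); q=P[m]
    # plane distance d=q.n ; hinge: hx*sin+ .083*cos = d-off
    d=q@nr; hh,e=np.histogram(d,200); k=hh.argmax(); dd=np.median(d[abs(d-e[k])<.004])
    hx=(dd-off-.083*np.cos(th))/np.sin(th)
    inl=q[abs(d-dd)<.003]
    print(n,"hinge x'",hx.round(4),"origin x'",(hx-.085).round(4),"cover y' ext",np.percentile(inl[:,1],[.2,99.8]).round(4), "mid",np.percentile(inl[:,1],[.2,99.8]).mean().round(4))
    x0=hx-.085; y0=np.percentile(inl[:,1],[.2,99.8]).mean()
    for name,lo,hi in(("walltop80",.076,.084),("bin",.055,.074)):
        m=band(Pw,lo,hi,bx);q=P[m]-[x0,y0,0]
        print(name,m.sum())
        for yl,yh in((-.2,-.182),(-.182,-.09),(-.08,.015),(.09,.18),(.182,.2)):
            s=q[(q[:,1]>yl)&(q[:,1]<yh)&(q[:,0]<.02)]
            if len(s)>10: print("  ",yl,yh,len(s),"x min",np.percentile(s[:,0],[0,2,5]).round(4),"y",np.percentile(s[:,1],[2,50,98]).round(4))
E
```

```text
top hinge x' 0.6924 origin x' 0.6074 cover y' ext [-0.306   0.0717] mid -0.1171
walltop80 196
   -0.2 -0.182 73 x min [-0.0865 -0.086  -0.0835] y [-0.1863 -0.1838 -0.1821]
   -0.182 -0.09 23 x min [-0.0988 -0.0973 -0.094 ] y [-0.1819 -0.1813 -0.1276]
   -0.08 0.015 11 x min [-0.0959 -0.0952 -0.0942] y [-0.0779 -0.0756  0.0118]
   0.09 0.18 13 x min [-0.0691 -0.0688 -0.0683] y [0.0902 0.0919 0.178 ]
   0.182 0.2 62 x min [-0.0857 -0.0847 -0.0828] y [0.1821 0.184  0.1859]
bin 912
   -0.2 -0.182 24 x min [-0.0865 -0.084  -0.0807] y [-0.1842 -0.1824 -0.182 ]
   -0.182 -0.09 282 x min [-0.1082 -0.1081 -0.1079] y [-0.1819 -0.1756 -0.0903]
   -0.08 0.015 284 x min [-0.1074 -0.1072 -0.107 ] y [-0.0796 -0.0467  0.0122]
   0.09 0.18 166 x min [-0.0828 -0.0824 -0.0822] y [0.0903 0.1561 0.1795]
   0.182 0.2 12 x min [-0.0865 -0.0865 -0.0864] y [0.182  0.1821 0.1852]
side hinge x' 0.6942 origin x' 0.6092 cover y' ext [-0.309   0.0691] mid -0.12
walltop80 814
   -0.2 -0.182 98 x min [-0.0865 -0.086  -0.0852] y [-0.1852 -0.1841 -0.1821]
   -0.182 -0.09 25 x min [-0.0869 -0.0866 -0.0846] y [-0.182  -0.1815 -0.1807]
   0.182 0.2 93 x min [-0.0857 -0.0852 -0.0833] y [0.1822 0.1839 0.1873]
bin 4223
   -0.2 -0.182 140 x min [-0.0874 -0.0862 -0.0861] y [-0.1855 -0.1849 -0.1826]
   -0.182 -0.09 556 x min [-0.1099 -0.109  -0.1086] y [-0.179  -0.1262 -0.0902]
   -0.08 0.015 733 x min [-0.1092 -0.1078 -0.1073] y [-0.0795 -0.0315  0.0125]
   0.09 0.18 413 x min [-0.084  -0.0828 -0.0823] y [0.0902 0.1749 0.1792]
   0.182 0.2 55 x min [-0.0868 -0.0867 -0.0863] y [0.1822 0.1834 0.1869]
```

```bash
cat >> h.py <<'E'
A=.1025
MR=np.stack([[np.cos(A),np.sin(A),0],[-np.sin(A),np.cos(A),0],[0,0,1]],1).astype(float)
O=MR@np.array([.608,-.1185,0])
def w(p): return MR@np.asarray(p,float)+O
def r(p): return MR.T@(np.asarray(p,float)-O)
TD=MR@np.stack([[0,0,-1],[-1,0,0],[0,1,0]],1).astype(float)  # tool axes in world as columns
def st():
    s=arm.observe(); p=np.array(s["position"]); T=R.from_rotvec(s["ee_rot"]).as_matrix()
    print("t",round(s["clock"],2),"rack pos mm",(r(p)*1000).round(1),"F(rack)",(MR.T@s["force"]).round(1),"w",round(s["width"],3),"rot err deg",np.degrees(R.from_matrix(T.T@TD).as_rotvec()).round(2),"j",np.round(s["joints"],2))
    return p,T
def go(target_rack,p,T,rotw=None):
    d=T.T@(w(np.array(target_rack)/1000)-p)*1000
    print("shift mm",d.round(1),"turn",np.degrees(R.from_matrix(T.T@TD).as_rotvec()).round(2))
E
python3 - <<'E'
from h import *
p,T=st(); print(T.round(3)); print("O",O)
go([-135,-134,150],p,T)
E
```

```text
t 0.9 rack pos mm [-393.6 -468.6  198.6] F(rack) [ 1.  -0.2 -0.6] w 1.005 rot err deg [-159.94   -0.      0.  ] j [ 1.02  0.43  0.03  1.57 -0.01  1.13 -0.08]
[[-0.     0.899  0.437]
 [-0.     0.437 -0.899]
 [-1.    -0.     0.   ]]
O [ 0.61693389 -0.05566712  0.        ]
shift mm [  48.6  357.6 -225.6] turn [-159.94   -0.      0.  ]
```

Request:
send_rows([
  [[3,20,-12,-8,0,0,50],[5,40,-24,-16,0,0,0],[8,60,-36,-24,0,0,0],[10,80,-48,-32,0,0,0],[13,100,-60,-40,0,0,0],[15,120,-72,-48,0,0,0],[18,135,-84,-56,0,0,0],[20,150,-95,-64,0,0,0]],
])

```text
clock: 1.7
position: [0.3671, -0.4101, 0.1786]
ee_rot: [-0.004, 1.571, 0.004]
force: [-0.4, -0.6, 0.3]
width: 0.353
```

```bash
python3 -c "
from h import *
p,T=st();go([-145,-134,130],p,T)"
```

```text
t 1.7 rack pos mm [-284.7 -327.   178.6] F(rack) [-0.4 -0.6  0.3] w 0.353 rot err deg [-95.58  -0.     0.  ] j [ 0.95  0.35 -0.28  1.77  0.11  1.04  0.64]
shift mm [ 48.6 205.7 120.3] turn [-95.58  -0.     0.  ]
```

Request:
send_rows([
  [[3,14,8,-8,0,0,0],[6,28,16,-16,0,0,0],[9,42,24,-24,0,0,0],[12,56,32,-32,0,0,0],[15,70,40,-40,0,0,0],[18,84,48,-48,0,0,0],[21,98,56,-56,0,0,0],[24,110,65,-64,0,0,0]],
])

```text
clock: 2.5
position: [0.4321, -0.3004, 0.1547]
ee_rot: [-0.873, 1.389, 0.872]
force: [0.7, 0.1, -0.5]
width: 0.002
```

```bash
python3 -c "
from h import *
p,T=st();go([-145,-134,120],p,T)"
```

```text
t 2.5 rack pos mm [-208.9 -224.6  154.7] F(rack) [ 0.7 -0.  -0.5] w 0.002 rot err deg [-3.16e+01 -1.00e-02  1.00e-02] j [ 0.93  0.38 -0.56  1.84  0.24  0.99  1.4 ]
shift mm [ 34.7  -6.9 110.6] turn [-3.16e+01 -1.00e-02  1.00e-02]
```

Request:
send_rows([
  [[6,-1,20,-8,0,0,0],[12,-2,42,-16,0,0,0],[18,-4,64,-24,0,0,0],[26,-6,88,-31.6,0,0,0],[35,-7,111,-31.6,0,0,0],[35,-7,111,-31.6,0,0,0],[35,-7,111,-31.6,0,0,0],[35,-7,111,-31.6,0,0,0]],
])

```text
clock: 3.3
position: [0.4866, -0.2056, 0.1198]
ee_rot: [-1.28, 1.163, 1.279]
force: [-0.7, 0.1, 0.1]
width: 0.005
```

```bash
python3 -c "
from h import *
p,T=st();go([-140,-134,39],p,T)
im,d=optics.get_image('side');cv2.imwrite('pics/s1.png',im[:,:,::-1])
im,d=optics.get_image('wrist');cv2.imwrite('pics/w1.png',im[:,:,::-1])
"
```

```text
t 3.3 rack pos mm [-145.  -135.8  119.8] F(rack) [-0.7  0.2  0.1] w 0.005 rot err deg [-0.42 -0.05 -0.01] j [ 0.81  0.45 -0.68  1.86  0.35  0.95  1.63]
shift mm [80.8 -5.   1.9] turn [-0.42 -0.05 -0.01]
```

View pics/s1.png

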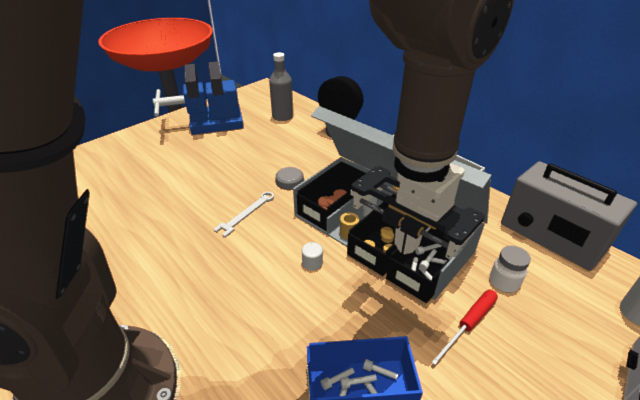

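View pics/w1.png

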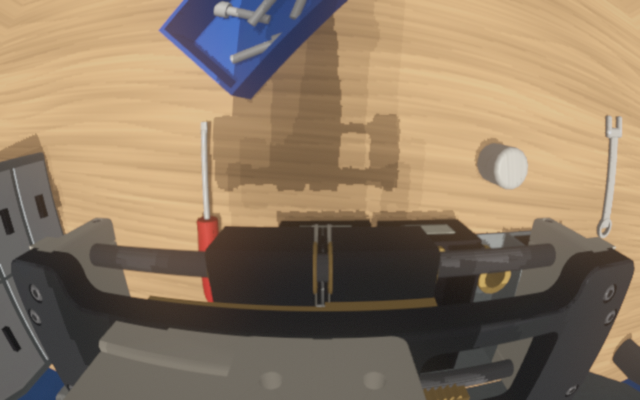

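Request:
send_rows([
  [[20,1,2,0,0,0,0],[40,1,2,0,0,0,0],[60,1,2,0,0,0,0],[75,1,2,0,0,0,0],[81,0,2,0,0,0,0],[81,-5,2,0,0,0,0],[81,-10,2,0,0,0,0],[81,-12,2,0,0,0,0]],
])

```text
clock: 4.2
position: [0.5003, -0.2012, 0.0396]
ee_rot: [-1.281, 1.161, 1.278]
force: [0.3, -0.2, 0.3]
width: 0.003
```

```bash
python3 -c "
from h import *
p,T=st();go([-92,-134,39],p,T)"
```

```text
t 4.2 rack pos mm [-130.9 -132.9   39.6] F(rack) [ 0.3 -0.3  0.3] w 0.003 rot err deg [-0.32 -0.03  0.12] j [ 0.73  0.57 -0.62  1.92  0.45  0.79  1.53]
shift mm [  0.6 -38.9  -0.9] turn [-0.32 -0.03  0.12]
```

Request:
send_rows([
  [[0,-6,-1,0,0,0,0],[0,-12,-1,0,0,0,0],[0,-16,-1,0,0,0,0],[0,-20,-1,0,0,0,0],[0,-24,-1,0,0,0,0],[0,-28,-1,0,0,0,0],[0,-31,-1,0,0,0,0],[0,-34,-1,0,0,0,0]],
])

```text
clock: 5.0
position: [0.5328, -0.1989, 0.0386]
ee_rot: [-1.28, 1.162, 1.28]
force: [-0.5, 0.1, 0.9]
width: 0.007
```

```bash
python3 -c "
from h import *
p,T=st();go([-92,-134,39],p,T)"
```

```text
t 5.0 rack pos mm [ -98.4 -133.9   38.6] F(rack) [-0.5  0.2  0.9] w 0.007 rot err deg [-0.33  0.   -0.01] j [ 0.69  0.61 -0.61  1.84  0.46  0.83  1.52]
shift mm [-0.4 -6.4 -0. ] turn [-0.33  0.   -0.01]
```

Request:
send_rows([
  [[0,-2,0,0,0,0,0],[0,-4,0,0,0,0,0],[0,-6,0,0,0,0,0],[0,-8,0,0,0,0,0],[0,-9,0,0,0,0,0],[0,-10,0,0,0,0,0],[0,-11,0,0,0,0,0],[0,-11,0,0,0,0,0]],
])

```text
clock: 5.8
position: [0.5437, -0.1979, 0.0386]
ee_rot: [-1.28, 1.162, 1.28]
force: [0.9, 0.3, 0.0]
width: 0.004
```

```bash
python3 -c "
from h import *
p,T=st();
im,d=optics.get_image('side');cv2.imwrite('pics/s2.png',cv2.resize(im[150:320,330:530],None,fx=3.5,fy=3.5)[:,:,::-1])"
```

```text
t 5.8 rack pos mm [ -87.4 -134.    38.6] F(rack) [0.9 0.2 0. ] w 0.004 rot err deg [-0.33 -0.    0.  ] j [ 0.68  0.62 -0.61  1.82  0.46  0.85  1.51]
```

View pics/s2.png

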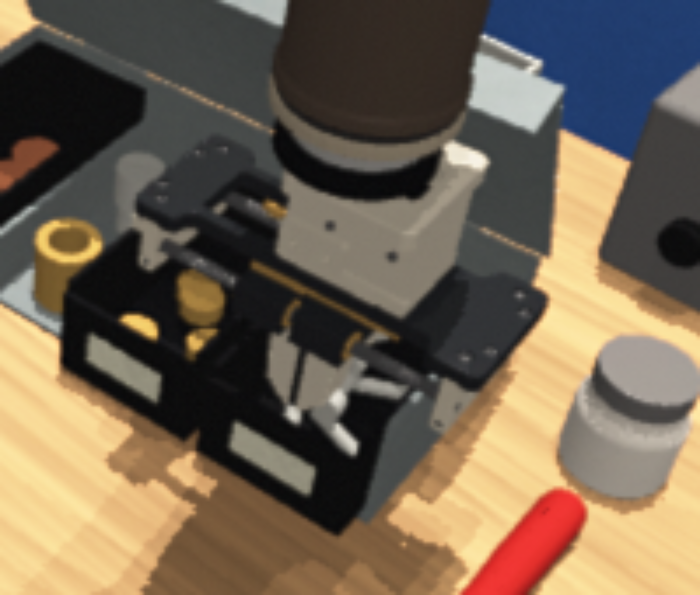

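```bash
python3 -c "
from h import *
p,T=st(); print(proj('side',p), proj('side',w([-.107,-.134,.064])),proj('side',w([-.107,-.134,.039])),proj('side',w([-.107,-.134,.004])), proj('side',w([-.085,-.186,.0])))
z=np.load('pics/side0.npz');P=cloud('side',z['d'])
for u,v in((408,280),(400,262),(425,297),(395,275),(362,254),(310,213),(304,200)): print(u,v,(r(P[v,u])*1000).round(1))
im,d=optics.get_image('top');cv2.imwrite('pics/t2.png',cv2.resize(im[100:260,260:480],None,fx=3.5,fy=3.5)[:,:,::-1])
P=cloud('top',d);z=np.load('pics/top0.npz');P0=cloud('top',z['d'])
for rr in range(190,212,1): print(rr,(r(P0[rr,405])*1000).round(0),(r(P[rr,405])*1000).round(0),z['im'][rr,405])
"
```

```text
t 5.85 rack pos mm [ -87.5 -134.    38.6] F(rack) [ 0.  -0.  -0.6] w 0.002 rot err deg [-0.33 -0.    0.  ] j [ 0.68  0.62 -0.61  1.82  0.46  0.85  1.51]
[[412.91260287 273.03247911]] [[409.19205781 269.90069871]] [[407.38230499 278.80593369]] [[404.96888421 290.68163233]] [[434.35169219 299.49941255]]
408 280 [-108.7 -136.4   38.9]
400 262 [-65.9 -93.2  22.6]
425 297 [-107.  -175.2   19.4]
395 275 [-107.8 -108.    30.7]
362 254 [-106.3  -27.7   32.1]
310 213 [-80.3 138.1  30.5]
304 200 [-81.1 154.8  59.9]
190 [ -87. -148.   10.] [-106. -113.  177.] [31 30 30]
191 [ -89. -148.   10.] [-108. -112.  179.] [32 30 29]
192 [ -92. -148.    9.] [-110. -113.  176.] [33 31 32]
193 [ -94. -147.   10.] [-112. -112.  177.] [33 31 31]
194 [ -97. -148.    8.] [-114. -113.  172.] [36 33 34]
195 [-105. -135.   65.] [-115. -115.  159.] [31 30 31]
196 [-107. -135.   63.] [-117. -116.  155.] [32 30 30]
197 [-108. -137.   51.] [-119. -115.  157.] [10 10 11]
198 [-110. -139.   42.] [-121. -114.  159.] [78 77 67]
199 [-109. -147.    3.] [-123. -114.  157.] [44 34 26]
200 [-111. -147.    1.] [-124. -116.  146.] [72 53 32]
201 [-113. -147.   -3.] [-113. -147.    1.] [84 64 40]
202 [-116. -146.    3.] [-116. -147.   -2.] [81 61 38]
203 [-118. -146.    0.] [-118. -146.    1.] [131 100  65]
204 [-121. -145.    1.] [-121. -144.    6.] [125  95  60]
205 [-123. -146.   -2.] [-123. -145.    1.] [120  90  58]
206 [-126. -144.    2.] [-126. -145.    1.] [124  93  61]
207 [-128. -145.   -0.] [-128. -144.    1.] [124  95  62]
208 [-131. -144.   -2.] [-131. -144.   -0.] [126  96  62]
209 [-133. -144.   -0.] [-133. -143.    2.] [127  96  63]
210 [-135. -144.   -4.] [-136. -144.   -3.] [123  93  59]
211 [-139. -142.    5.] [-138. -143.   -1.] [126  96  62]
```

View pics/t2.png

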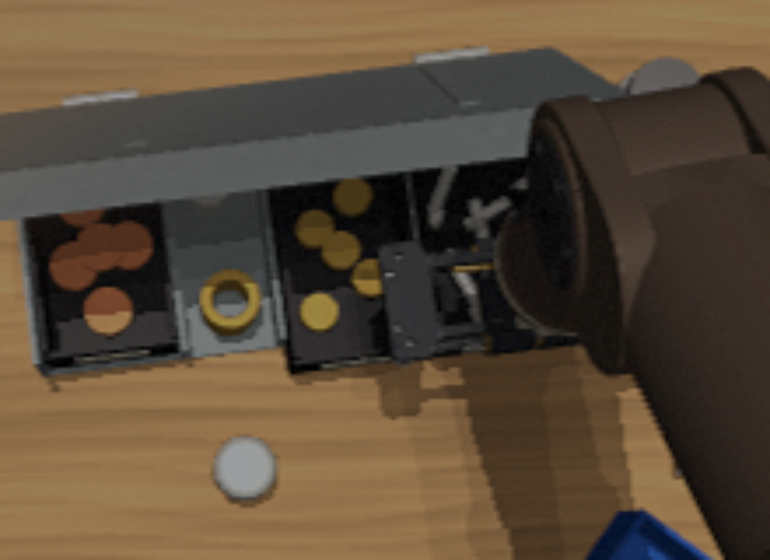

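```bash
python3 -c "
from h import *
p,T=st()
im,d=optics.get_image('side');P=cloud('side',d)
z=np.load('pics/side0.npz')
for u,v in((408,280),(395,275),(425,297),(362,254),(412,268),(413,262),(400,250)): print(u,v,(r(P[v,u])*1000).round(1),d[v,u],z['d'][v,u])
a=z['im'][150:320,330:530]; b=im[150:320,330:530]
cv2.imwrite('pics/cmp.png',cv2.resize(np.hstack([a,b]),(800,340))[:,:,::-1])
df=cv2.absdiff(a,b).max(2); print((df>25).sum())
cv2.imwrite('pics/diff.png',cv2.resize(np.uint8(df>25)*255,(800,680)))
im,d=optics.get_image('wrist');cv2.imwrite('pics/w2.png',im[:,:,::-1])
"
```

```text
t 5.9 rack pos mm [ -87.6 -134.    38.6] F(rack) [-0.2 -0.6  0.2] w 0.006 rot err deg [-0.33 -0.   -0.01] j [ 0.68  0.62 -0.61  1.82  0.46  0.85  1.51]
408 280 [-108.1 -136.2   38.2] 0.79628265 0.79539996
395 275 [-107.4 -107.9   30.2] 0.81650114 0.8159157
425 297 [-107.7 -175.5   20.4] 0.7876918 0.7889208
362 254 [-105.   -26.9   30.5] 0.8596059 0.8573102
412 268 [ -64.1 -119.9   22.9] 0.83919996 0.8413439
413 262 [ -96.7 -133.6   76.7] 0.779032 0.8499304
400 250 [-74.1 -92.8  63. ] 0.8216154 0.8216338
7943
```

View pics/cmp.png

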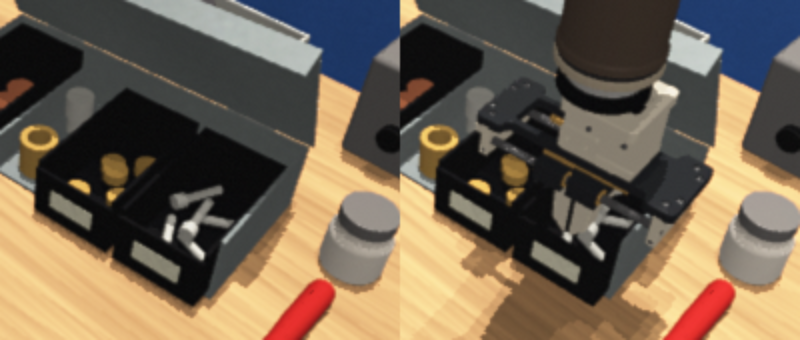

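View pics/w2.png

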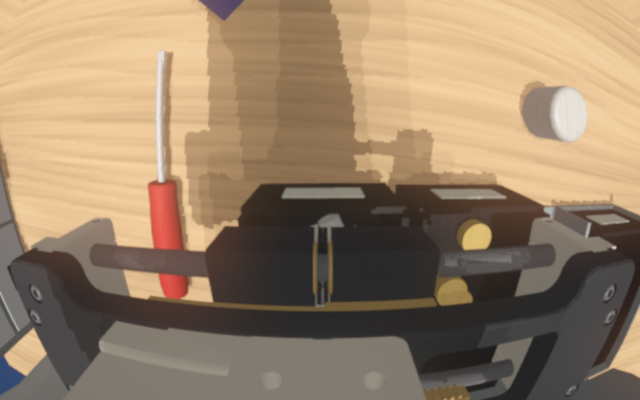

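```bash
cat >> h.py <<'E'
def wcloud(d,p,T):
    c=optics.get_calibration("wrist");K=c["camera_matrix"];f=K[0,0]
    v,u=np.mgrid[0:400,0:640]; a=(u-K[0,2])/f;b=(v-K[1,2])/f; rr=np.hypot(a,b)+1e-9
    k=np.tan(rr)/rr
    pc=np.stack([a*k*d,-b*k*d,-d],-1)
    G=c["T_tool_cam"]; pt=pc@G[:3,:3].T+G[:3,3]
    X=pt@T.T+p; X[d<=0]=np.nan
    return X,pt
E
python3 -c "
from h import *
p,T=st()
im,d=optics.get_image('wrist');X,pt=wcloud(d,p,T);np.savez('pics/w3.npz',im=im,d=d,X=X)
RR=(X-O)@MR*1000
for v in range(150,306,5): print(v,RR[v,316].round(0),RR[v,328].round(0),RR[v,290].round(0),RR[v,470].round(0))
im,d=optics.get_image('side');P=(cloud('side',d)-O)@MR*1000
print()
for v in range(240,290,2): print(v,P[v,408].round(0),P[v,412].round(0),P[v,416].round(0))
"
```

```text
t 6.0 rack pos mm [ -87.6 -134.1   38.6] F(rack) [-0.7  1.1  0.2] w 0.004 rot err deg [-0.34 -0.   -0.  ] j [ 0.68  0.62 -0.61  1.82  0.46  0.85  1.51]
150 [-131. -138.   -1.] [-131. -129.   -2.] [-132. -157.   -1.] [-133.  -16.   -3.]
155 [-128. -138.   -2.] [-128. -129.   -2.] [-128. -157.   -1.] [-129.  -16.   -2.]
160 [-124. -138.   -1.] [-124. -129.   -1.] [-124. -157.   -1.] [-126.  -17.    0.]
165 [-121. -138.    0.] [-120. -129.   -1.] [-120. -157.   -3.] [-121.  -16.   -2.]
170 [-117. -138.   -0.] [-117. -129.   -1.] [-117. -157.   -1.] [-118.  -16.   -1.]
175 [-113. -138.   -1.] [-113. -129.   -1.] [-113. -157.   -2.] [-114.  -15.   -1.]
180 [-109. -138.   -0.] [-109. -129.   -0.] [-109. -157.   -2.] [-109.  -14.   -2.]
185 [-108. -138.   11.] [-108. -129.   12.] [-108. -156.   10.] [-107.  -18.    6.]
190 [-109. -137.   30.] [-109. -130.   30.] [-109. -154.   29.] [-108.  -28.   25.]
195 [-109. -137.   40.] [-109. -130.   41.] [-109. -153.   42.] [-108.  -35.   41.]
200 [-108. -137.   51.] [-108. -130.   50.] [-108. -152.   49.] [-107.  -39.   49.]
205 [-108. -137.   60.] 
[... 2601 characters left out ...]
 [-104. -130.   64.] [ -62. -119.   21.] [ -47. -121.    9.]
270 [-107. -132.   63.] [-104. -138.   65.] [ -52. -124.   10.]
272 [-107. -132.   57.] [-106. -140.   62.] [-104. -146.   65.]
274 [-107. -133.   52.] [-106. -141.   57.] [-106. -148.   63.]
276 [-105. -133.   44.] [-109. -143.   55.] [-107. -149.   58.]
278 [-108. -136.   44.] [-106. -142.   46.] [-106. -150.   53.]
280 [-107. -136.   37.] [-107. -143.   42.] [-108. -152.   50.]
282 [-107. -137.   32.] [-108. -145.   39.] [-109. -153.   47.]
284 [-106. -137.   25.] [-107. -145.   33.] [-107. -153.   39.]
286 [-106. -138.   20.] [-109. -147.   30.] [-107. -154.   34.]
288 [-107. -139.   16.] [-107. -147.   22.] [-108. -155.   30.]
```

Request:
send_rows([
  [[-20,0,0,0,0,0,0],[-45,0,0,0,0,0,0],[-45,0,0,0,0,0,0],[-45,22,0,0,0,0,0],[-45,44,0,0,0,0,0],[-45,60,0,0,0,0,0],[-45,60,0,0,0,0,0],[-45,60,0,0,0,0,0]],
])

```text
clock: 6.9
position: [0.4841, -0.2039, 0.0836]
ee_rot: [-1.28, 1.162, 1.279]
force: [0.1, -0.5, 0.5]
width: 0.004
```

```bash
python3 -c "
from h import *
p,T=st();go([-140,-134,12],p,T)
im,d=optics.get_image('wrist');X,pt=wcloud(d,p,T)
RR=(X-O)@MR*1000
for v in range(205,250,3): print(v,RR[v,316].round(0),RR[v,328].round(0))
cv2.imwrite('pics/w4.png',im[:,:,::-1])
"
```

```text
t 6.9 rack pos mm [-147.3 -133.9   83.6] F(rack) [ 0.1 -0.5  0.5] w 0.004 rot err deg [-0.36 -0.01  0.02] j [ 0.78  0.49 -0.66  1.91  0.39  0.87  1.59]
shift mm [71.6 -7.3 -0.1] turn [-0.36 -0.01  0.02]
205 [-136. -139.   -0.] [-136. -128.   -0.]
208 [-133. -139.    0.] [-133. -128.   -2.]
211 [-130. -139.   -0.] [-130. -128.   -1.]
214 [-127. -139.   -1.] [-127. -128.   -1.]
217 [-125. -139.   -0.] [-124. -128.   -2.]
220 [-122. -139.   -0.] [-121. -128.   -1.]
223 [-118. -139.   -1.] [-119. -128.   -0.]
226 [-158. -136.  112.] [-158. -130.  113.]
229 [-159. -136.  119.] [-159. -130.  118.]
232 [-159. -136.  123.] [-159. -130.  122.]
235 [-159. -136.  127.] [-158. -130.  126.]
238 [-159. -136.  131.] [-158. -130.  130.]
241 [-159. -136.  135.] [-159. -130.  134.]
244 [-182. -135.  189.] [-158. -130.  136.]
247 [-182. -135.  191.] [-179. -131.  185.]
```

View pics/w4.png

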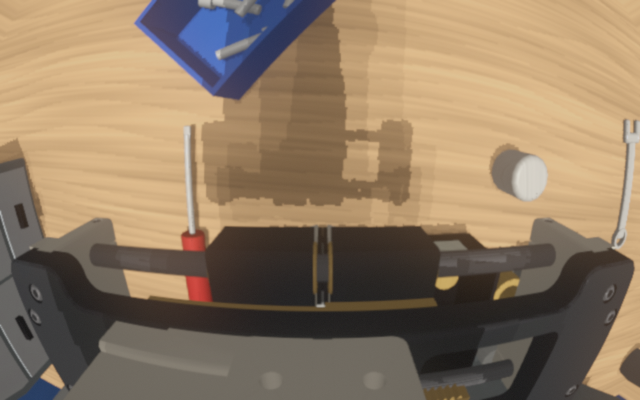

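```bash
python3 -c "
from h import *
p,T=st()
im,d=optics.get_image('side');P=cloud('side',d); tp=(P-p)@T*1000
m=(abs(tp[...,1])<60)&(abs(tp[...,2])<110)&(tp[...,0]<-5)&(tp[...,0]>-130)&(P[...,2]>.1)
q=tp[m]
for zl in range(-110,110,10):
    s=q[(q[:,2]>=zl)&(q[:,2]<zl+10)]
    if len(s): print(zl,len(s),'max x(tool)',s[:,0].max().round(1),'y range',s[:,1].min().round(0),s[:,1].max().round(0))
"
```

```text
t 6.95 rack pos mm [-146.7 -133.7   83.7] F(rack) [-0.  -0.1 -0.5] w 0.007 rot err deg [-0.33 -0.    0.05] j [ 0.78  0.49 -0.66  1.91  0.39  0.87  1.59]
-100 57 max x(tool) -117.4 y range -37.0 37.0
-90 134 max x(tool) -94.5 y range -35.0 37.0
-80 38 max x(tool) -98.2 y range 24.0 36.0
-70 44 max x(tool) -105.4 y range 24.0 31.0
-60 44 max x(tool) -105.3 y range 21.0 31.0
-50 54 max x(tool) -106.9 y range 20.0 32.0
-40 125 max x(tool) -90.0 y range -7.0 36.0
-30 125 max x(tool) -99.2 y range 19.0 37.0
-20 243 max x(tool) -37.6 y range -11.0 37.0
-10 170 max x(tool) -27.2 y range 7.0 36.0
0 243 max x(tool) -29.4 y range 7.0 36.0
10 165 max x(tool) -37.4 y range 8.0 36.0
20 103 max x(tool) -99.1 y range 20.0 36.0
30 35 max x(tool) -107.0 y range -19.0 31.0
40 71 max x(tool) -105.6 y range -26.0 31.0
50 67 max x(tool) -106.0 y range -30.0 31.0
60 81 max x(tool) -105.5 y range -31.0 35.0
70 145 max x(tool) -94.1 y range -33.0 37.0
80 54 max x(tool) -96.8 y range 34.0 37.0
90 4 max x(tool) -118.2 y range 34.0 36.0
```

Request:
send_rows([
  [[20,0,0,0,0,0,0],[40,0,0,0,0,0,0],[60,0,0,0,0,0,0],[70,0,0,0,0,0,0],[78,0,0,0,0,0,0],[78,-4,0,0,0,0,0],[78,-10,0,0,0,0,0],[78,-14,0,0,0,0,0]],
])

```text
clock: 7.8
position: [0.4995, -0.2024, 0.0065]
ee_rot: [-1.281, 1.161, 1.278]
force: [-0.0, 0.3, -0.2]
width: 0.005
```

```bash
python3 -c "
from h import *
p,T=st()
im,d=optics.get_image('side');cv2.imwrite('pics/s3.png',cv2.resize(im[150:320,330:530],None,fx=3.5,fy=3.5)[:,:,::-1])"
```

```text
t 7.8 rack pos mm [-131.9 -133.9    6.5] F(rack) [-0.   0.3 -0.2] w 0.005 rot err deg [-0.33 -0.03  0.11] j [ 0.7   0.61 -0.58  1.94  0.49  0.73  1.5 ]
```

View pics/s3.png

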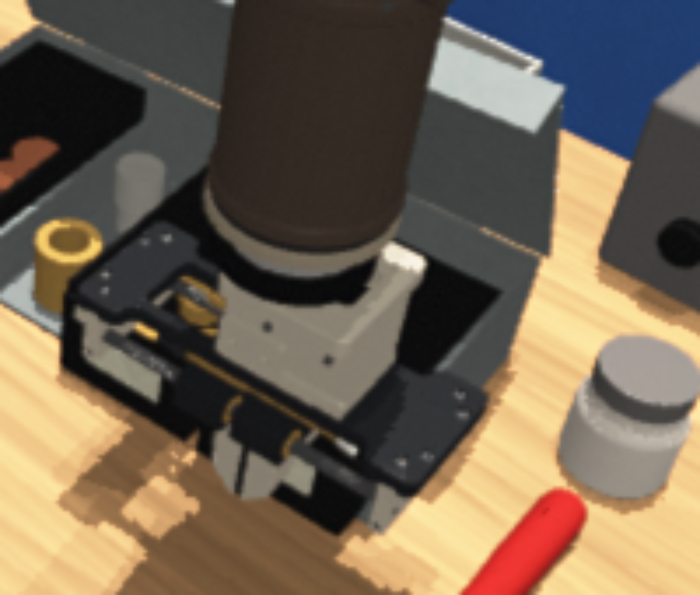

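Request:
send_rows([
  [[0,-5,0,0,0,0,0],[0,-10,0,0,0,0,0],[0,-14,0,0,0,0,0],[0,-18,0,0,0,0,0],[0,-22,0,0,0,0,0],[0,-26,0,0,0,0,0],[0,-30,0,0,0,0,0],[0,-33,0,0,0,0,0]],
])

```text
clock: 8.65
position: [0.531, -0.1991, 0.0055]
ee_rot: [-1.28, 1.162, 1.28]
force: [-1.4, -0.8, 0.1]
width: 0.007
```

```bash
python3 -c "
from h import *
p,T=st()"
```

```text
t 8.65 rack pos mm [-100.2 -133.9    5.5] F(rack) [-1.5 -0.6  0.1] w 0.007 rot err deg [-0.33  0.01  0.  ] j [ 0.67  0.65 -0.58  1.87  0.49  0.77  1.49]
```

Request:
send_rows([
  [[0,-2,0,0,0,0,0],[0,-4,0,0,0,0,0],[0,-6,0,0,0,0,0],[0,-7,0,0,0,0,0],[0,-8,0,0,0,0,0],[0,-9,0,0,0,0,0],[0,-10,0,0,0,0,0],[0,-10,0,0,0,0,0]],
])

```text
clock: 9.45
position: [0.5397, -0.1984, 0.0056]
ee_rot: [-1.279, 1.163, 1.281]
force: [-5.5, 0.3, 3.2]
width: 0.002
```

```bash
python3 -c "
from h import *
p,T=st()
im,d=optics.get_image('side');P=(cloud('side',d)-O)@MR*1000
m=(abs(P[...,2]-35)<25)&(P[...,1]<-92)&(P[...,1]>-180)&(P[...,0]<-60)&(P[...,0]>-115)
q=P[m]; q=q[(q[:,1]>-178)&((q[:,1]<-160)|(q[:,1]>-108))]; print(np.histogram(q[:,0],np.arange(-115,-60,3)))
cv2.imwrite('pics/s4.png',cv2.resize(im[150:320,330:530],None,fx=3.5,fy=3.5)[:,:,::-1])"
```

```text
t 9.45 rack pos mm [ -91.4 -134.1    5.6] F(rack) [-5.4  0.9  3.2] w 0.002 rot err deg [-0.34 -0.01 -0.09] j [ 0.66  0.66 -0.58  1.85  0.49  0.78  1.49]
(array([  0,   0,   0,   0,   0,   0,   0,   0,   0,   0,   1, 158, 110,
         0,   0,   0,   0,   0]), array([-115, -112, -109, -106, -103, -100,  -97,  -94,  -91,  -88,  -85,
        -82,  -79,  -76,  -73,  -70,  -67,  -64,  -61]))
```

View pics/s4.png

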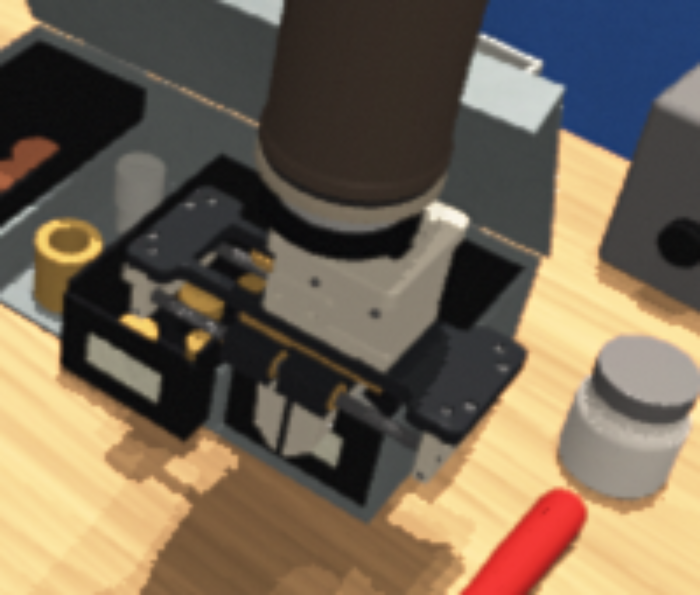

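Request:
send_rows([
  [[0,-0.5,0,0,0,0,0],[0,-1,0,0,0,0,0],[0,-1.5,0,0,0,0,0],[0,-2,0,0,0,0,0],[0,-2.5,0,0,0,0,0],[0,-3,0,0,0,0,0],[0,-3,0,0,0,0,0],[0,-3,0,0,0,0,0]],
])

```text
clock: 10.3
position: [0.5395, -0.1985, 0.0052]
ee_rot: [-1.277, 1.168, 1.285]
force: [-15.1, -0.2, 11.9]
width: 0.005
```

```bash
python3 -c "
from h import *
p,T=st()"
```

```text
t 10.3 rack pos mm [ -91.7 -134.1    5.2] F(rack) [-15.    1.4  11.9] w 0.005 rot err deg [-0.37 -0.02 -0.4 ] j [ 0.65  0.66 -0.57  1.85  0.49  0.79  1.49]
```

Request:
send_rows([
  [[0,10,0,0,0,0,0],[0,25,0,0,0,0,0],[0,45,0,0,0,0,0],[0,45,25,0,0,0,0],[0,45,50,0,0,0,0],[0,45,75,0,0,0,0],[0,43,100,0,0,0,0],[0,40,100,0,0,0,0]],
])

```text
clock: 11.1
position: [0.4949, -0.0981, 0.0063]
ee_rot: [-1.284, 1.156, 1.283]
force: [-0.3, -0.1, 0.4]
width: 0.006
```

```bash
python3 -c "
from h import *
p,T=st();go([-103,-34,5],p,T)"
```

```text
t 11.1 rack pos mm [-125.8  -29.7    6.3] F(rack) [-0.3 -0.   0.4] w 0.006 rot err deg [-0.04  0.1   0.15] j [ 0.53  0.57 -0.59  2.03  0.49  0.68  1.29]
shift mm [  1.3 -22.8  -4.3] turn [-0.04  0.1   0.15]
```

Request:
send_rows([
  [[0,-3,-4,0,0,0,0],[0,-7,-4,0,0,0,0],[0,-11,-4,0,0,0,0],[0,-15,-4,0,0,0,0],[0,-19,-4,0,0,0,0],[0,-23,-4,0,0,0,0],[0,-26,-4,0,0,0,0],[0,-28,-4,0,0,0,0]],
])

```text
clock: 11.9
position: [0.5221, -0.104, 0.0053]
ee_rot: [-1.279, 1.163, 1.28]
force: [-2.6, -0.8, -1.9]
width: 0.004
```

Request:
send_rows([
  [[0,-2,0,0,0,0,0],[0,-3,0,0,0,0,0],[0,-4,0,0,0,0,0],[0,-5,0,0,0,0,0],[0,-6,0,0,0,0,0],[0,-7,0,0,0,0,0],[0,-8,0,0,0,0,0],[0,-8,0,0,0,0,0]],
])

```text
clock: 12.7
position: [0.5299, -0.1028, 0.0056]
ee_rot: [-1.28, 1.163, 1.281]
force: [-4.5, -1.2, 2.0]
width: 0.002
```

```bash
python3 -c "
from h import *
p,T=st()"
```

```text
t 12.7 rack pos mm [-91.4 -38.    5.6] F(rack) [-4.6 -0.8  2. ] w 0.002 rot err deg [-0.33 -0.01 -0.05] j [ 0.51  0.61 -0.58  1.94  0.49  0.73  1.3 ]
```

Request:
send_rows([
  [[0,-0.5,0,0,0,0,0],[0,-1,0,0,0,0,0],[0,-1.5,0,0,0,0,0],[0,-2,0,0,0,0,0],[0,-2.5,0,0,0,0,0],[0,-3,0,0,0,0,0],[0,-3,0,0,0,0,0],[0,-3,0,0,0,0,0]],
])

```text
clock: 13.5
position: [0.5297, -0.1029, 0.0054]
ee_rot: [-1.278, 1.167, 1.284]
force: [-14.8, -0.4, 10.1]
width: 0.006
```

```bash
python3 -c "
from h import *
p,T=st()"
```

```text
t 13.5 rack pos mm [-91.6 -38.1   5.4] F(rack) [-14.8   1.1  10.1] w 0.006 rot err deg [-0.34 -0.05 -0.35] j [ 0.51  0.62 -0.58  1.93  0.49  0.74  1.3 ]
```

Request:
send_rows([
  [[0,20,0,0,0,0,0],[0,45,0,0,0,0,0],[-40,65,0,0,0,0,0],[-85,65,8,0,0,0,0],[-130,65,16,0,0,0,0],[-175,65,24,0,0,0,0],[-220,65,32,0,0,0,0],[-265,65,38,0,0,0,0]],
])

```text
clock: 14.3
position: [0.4657, -0.07, 0.2734]
ee_rot: [-1.283, 1.159, 1.278]
force: [1.6, 0.2, -2.1]
width: -0.001
```

```bash
python3 -c "
from h import *
p,T=st();go([60,0,285],p,T)
im,d=optics.get_image('side');P=(cloud('side',d)-O)@MR*1000; np.savez('pics/s5.npz',im=im,d=d)
for yl,yh in((-178,-92),(-78,10),(92,178)):
    q=P[(P[...,2]>15)&(P[...,2]<58)&(P[...,1]>yl)&(P[...,1]<yh)&(P[...,0]<-65)&(P[...,0]>-120)]; print(len(q),np.percentile(q[:,0],[5,50,95]).round(1))
cv2.imwrite('pics/s5.png',im[:,:,::-1])
im,d=optics.get_image('top');cv2.imwrite('pics/t5.png',im[:,:,::-1])
"
```

```text
t 14.3 rack pos mm [-151.9    1.3  273.4] F(rack) [ 1.6  0.  -2.1] w -0.001 rot err deg [-0.27 -0.03  0.18] j [ 0.71  0.21 -0.79  1.77  0.16  1.23  1.55]
shift mm [ -10.9 -212.    -0.3] turn [-0.27 -0.03  0.18]
651 [-81.2 -79.5 -77.7]
558 [-81.1 -79.4 -77.7]
409 [-82.3 -80.6 -78.9]
```

View pics/s5.png

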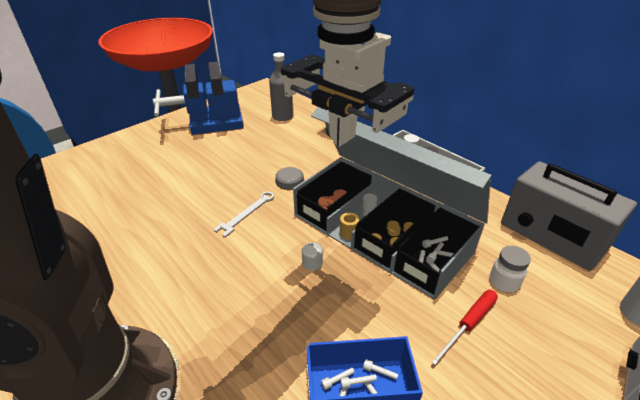

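View pics/t5.png

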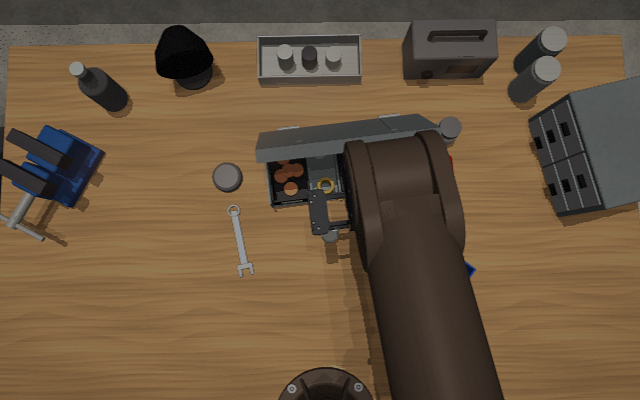

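Request:
send_rows([
  [[-11,-10,0,0,0,0,0],[-11,-45,0,0,0,0,0],[-11,-80,0,0,0,0,0],[-11,-115,0,0,0,0,0],[-11,-150,0,0,0,0,0],[-11,-185,0,0,0,0,0],[-11,-208,0,0,0,0,0],[-11,-212,0,0,0,0,0]],
])

```text
clock: 15.2
position: [0.6785, -0.0495, 0.2805]
ee_rot: [-1.28, 1.16, 1.28]
force: [-0.0, 0.0, -0.1]
width: 0.009
```

```bash
python3 -c "
from h import *
p,T=st();go([55,0,190],p,T)
im,d=optics.get_image('wrist');cv2.imwrite('pics/w6.png',im[:,:,::-1]);X,pt=wcloud(d,p,T)
RR=(X-O)@MR*1000
for v in range(120,250,8): print(v,RR[v,290].round(0),RR[v,330].round(0))
"
```

```text
t 15.2 rack pos mm [ 6.180e+01 -2.000e-01  2.805e+02] F(rack) [-0.   0.  -0.1] w 0.009 rot err deg [-0.29  0.08  0.06] j [ 0.4   0.58 -0.71  1.25  0.37  1.44  1.39]
shift mm [90.5  6.9 -0. ] turn [-0.29  0.08  0.06]
120 [ -4. -23. 237.] [ -4.   7. 238.]
128 [  2. -22. 241.] [  2.   6. 243.]
136 [  8. -23. 238.] [  8.   6. 238.]
144 [ 15. -24. 224.] [ 15.   7. 223.]
152 [ 23. -26. 208.] [ 24.   7. 205.]
160 [ 33. -29. 188.] [ 34.   8. 187.]
168 [ 45. -31. 164.] [ 45.   8. 164.]
176 [ 58. -34. 140.] [ 58.   9. 138.]
184 [ 74. -38. 105.] [ 75.  10. 104.]
192 [111. -50.  -1.] [111.  12.  -0.]
200 [125. -50.  -2.] [124.  12.   1.]
208 [137. -51.  -0.] [138.  13.  -2.]
216 [151. -51.  -1.] [151.  13.  -1.]
224 [164. -52.  -1.] [ 50.   5. 309.]
232 [ 25.  -9. 383.] [ 51.   4. 318.]
240 [ 25.  -8. 389.] [ 50.   4. 330.]
248 [ 25.  -8. 394.] [ 27.   3. 389.]
```

View pics/w6.png

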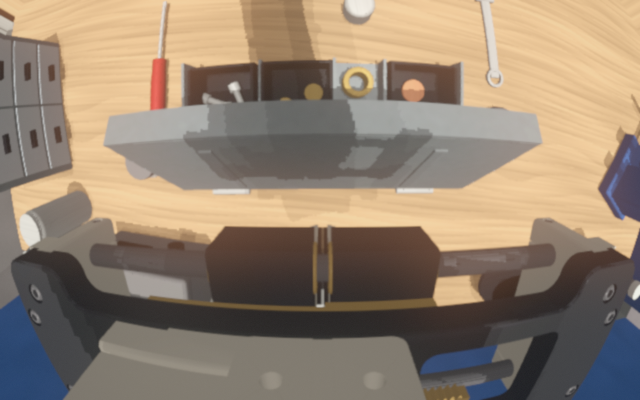

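Request:
send_rows([
  [[20,0,0,0,0,0,0],[45,0,0,0,0,0,0],[70,0,0,0,0,0,0],[90,0,0,0,0,0,0],[90,5,0,0,0,0,0],[90,12,0,0,0,0,0],[90,19,0,0,0,0,0],[90,25,0,0,0,0,0]],
])

```text
clock: 16.05
position: [0.6509, -0.0529, 0.1933]
ee_rot: [-1.281, 1.161, 1.278]
force: [-0.7, 0.7, 0.9]
width: 0.003
```

```bash
python3 -c "
from h import *
p,T=st()
for th in (1.1,1.0,.9,.8,.7,.6,.5,.4,.3,.2,.1,0,-.03):
    c=np.array([85-150*np.cos(th)+2*np.sin(th)+11.5,0,83+150*np.sin(th)+2*np.cos(th)-28])
    print(th,c.round(0),(T.T@(w(c/1000)-p)*1000).round(0))
im,d=optics.get_image('side');cv2.imwrite('pics/s6.png',im[:,:,::-1])
"
```

```text
t 16.05 rack pos mm [ 34.1  -0.7 193.3] F(rack) [-0.6  0.7  0.9] w 0.003 rot err deg [-0.34 -0.03  0.13] j [ 0.44  0.58 -0.71  1.46  0.39  1.24  1.35]
1.1 [ 30.   0. 190.] [4. 4. 1.]
1.0 [ 17.   0. 182.] [11. 17.  1.]
0.9 [  5.   0. 174.] [19. 29.  1.]
0.8 [ -7.   0. 164.] [29. 41.  0.]
0.7 [-17.   0. 153.] [40. 51.  0.]
0.6 [-26.   0. 141.] [52. 60.  0.]
0.5 [-34.   0. 129.] [64. 68.  0.]
0.4 [-41.   0. 115.] [78. 75.  0.]
0.3 [-46.   0. 101.] [92. 80.  0.]
0.2 [-50.   0.  87.] [106.  84.   0.]
0.1 [-53.   0.  72.] [121.  87.   0.]
0 [-54.   0.  57.] [136.  88.   0.]
-0.03 [-53.   0.  52.] [141.  88.   0.]
```

View pics/s6.png

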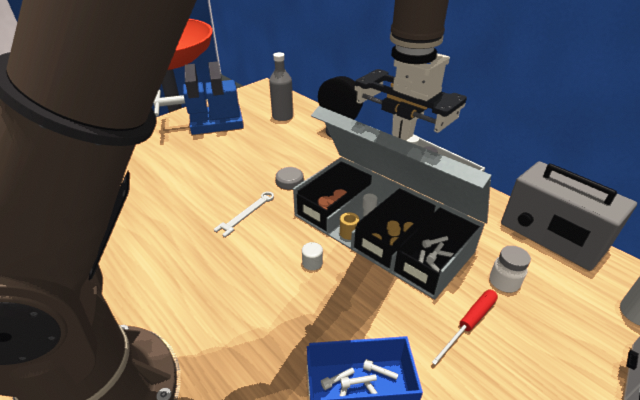

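Request:
send_rows([
  [[3,4,0,0,0,0,0],[7,10,0,0,0,0,0],[10,16,0,0,0,0,0],[14,22,0,0,0,0,0],[19,29,0,0,0,0,0],[24,35,0,0,0,0,0],[29,41,0,0,0,0,0],[34,46,0,0,0,0,0]],
])

```text
clock: 16.9
position: [0.6045, -0.0575, 0.157]
ee_rot: [-1.28, 1.162, 1.28]
force: [0.4, -0.3, 2.6]
width: 0.004
```

```bash
python3 -c "
from h import *
p,T=st()
for th in (.8,.7,.6,.5,.4,.3,.2,.1,0,-.03):
    c=np.array([85-150*np.cos(th)+2*np.sin(th)+11.5,0,83+150*np.sin(th)+2*np.cos(th)-28])
    print(th,c.round(0),(T.T@(w(c/1000)-p)*1000).round(0))
im,d=optics.get_image('side');cv2.imwrite('pics/s7.png',im[:,:,::-1])
"
```

```text
t 16.9 rack pos mm [-12.5  -0.5 157. ] F(rack) [ 0.4 -0.3  2.6] w 0.004 rot err deg [-0.34 -0.01 -0.03] j [ 0.49  0.55 -0.72  1.63  0.39  1.12  1.33]
0.8 [ -7.   0. 164.] [-7. -6.  1.]
0.7 [-17.   0. 153.] [4. 4. 1.]
0.6 [-26.   0. 141.] [16. 14.  0.]
0.5 [-34.   0. 129.] [28. 22.  0.]
0.4 [-41.   0. 115.] [42. 28.  0.]
0.3 [-46.   0. 101.] [56. 34.  0.]
0.2 [-50.   0.  87.] [70. 38.  0.]
0.1 [-53.   0.  72.] [85. 40.  0.]
0 [-54.   0.  57.] [100.  41.   0.]
-0.03 [-53.   0.  52.] [105.  41.   0.]
```

View pics/s7.png

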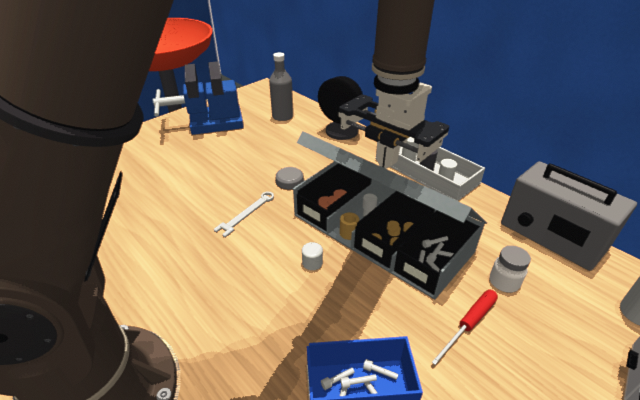

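Cover is going down under the finger. Continue along the arc.

Request:
send_rows([
  [[5,6,0,0,0,0,0],[12,11,0,0,0,0,0],[19,16,0,0,0,0,0],[26,21,0,0,0,0,0],[33,25,0,0,0,0,0],[40,28,0,0,0,0,0],[48,31,0,0,0,0,0],[56,34,0,0,0,0,0]],
])

```text
clock: 17.75
position: [0.5708, -0.0607, 0.1008]
ee_rot: [-1.28, 1.163, 1.281]
force: [0.4, -0.1, 0.9]
width: 0.004
```

```bash
python3 -c "
from h import *
p,T=st()
for th in (.4,.3,.2,.1,0,-.03):
    c=np.array([85-150*np.cos(th)+2*np.sin(th)+11.5,0,83+150*np.sin(th)+2*np.cos(th)-28])
    print(th,c.round(0),(T.T@(w(c/1000)-p)*1000).round(0))
"
```

```text
t 17.75 rack pos mm [-46.4  -0.2 100.8] F(rack) [ 0.4 -0.2  0.9] w 0.004 rot err deg [-0.33 -0.   -0.05] j [ 0.5   0.56 -0.71  1.77  0.43  0.97  1.29]
0.4 [-41.   0. 115.] [-14.  -6.   0.]
0.3 [-46.   0. 101.] [-0. -0.  0.]
0.2 [-50.   0.  87.] [14.  4.  0.]
0.1 [-53.   0.  72.] [29.  6.  0.]
0 [-54.   0.  57.] [44.  7.  0.]
-0.03 [-53.   0.  52.] [48.  7.  0.]
```

Request:
send_rows([
  [[5,2,0,0,0,0,0],[10,3,0,0,0,0,0],[15,4,0,0,0,0,0],[20,5,0,0,0,0,0],[25,6,0,0,0,0,0],[30,6,0,0,0,0,0],[34,7,0,0,0,0,0],[37,7,0,0,0,0,0]],
])

```text
clock: 18.55
position: [0.5646, -0.0612, 0.0643]
ee_rot: [-1.28, 1.162, 1.28]
force: [-1.2, 0.6, 1.3]
width: 0.004
```

```bash
python3 -c "
from h import *
p,T=st()
im,d=optics.get_image('side');cv2.imwrite('pics/s8.png',im[:,:,::-1])
P=(cloud('side',d)-O)@MR*1000
for y in (-150,-80,70,140):
    q=P[(abs(P[...,1]-y)<15)&(P[...,0]>-90)&(P[...,0]<80)&(P[...,2]>60)&(P[...,2]<140)]; print(y,len(q),np.polyfit(q[:,0],q[:,2],1).round(3))
"
```

```text
t 18.55 rack pos mm [-52.6  -0.1  64.3] F(rack) [-1.1  0.7  1.3] w 0.004 rot err deg [-0.33  0.01  0.01] j [ 0.49  0.59 -0.68  1.82  0.46  0.9   1.26]
-150 924 [-4.8000e-02  8.9958e+01]
-80 790 [-4.7000e-02  9.0032e+01]
70 322 [-5.0000e-02  8.9851e+01]
140 349 [-4.8000e-02  9.0125e+01]
```

View pics/s8.png

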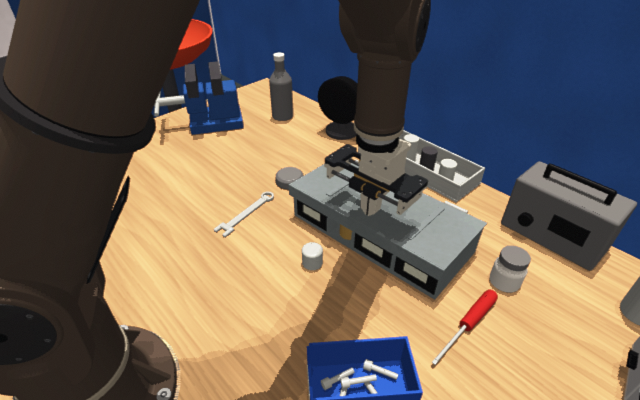

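Request:
send_rows([
  [[2,0,0,0,0,0,0],[4,0,0,0,0,0,0],[5,0,0,0,0,0,0],[6,0,0,0,0,0,0],[7,0,0,0,0,0,0],[8,0,0,0,0,0,0],[9,0,0,0,0,0,0],[9,0,0,0,0,0,0]],
])

```text
clock: 19.4
position: [0.5646, -0.0613, 0.0571]
ee_rot: [-1.281, 1.162, 1.279]
force: [-7.3, 0.1, 19.7]
width: 0.003
```

Request:
send_rows([
  [[0.5,0,0,0,0,0,0],[1,0,0,0,0,0,0],[1.5,0,0,0,0,0,0],[2,0,0,0,0,0,0],[2,0,0,0,0,0,0],[2,0,0,0,0,0,0],[2,0,0,0,0,0,0],[2,0,0,0,0,0,0]],
])

```text
clock: 20.2
position: [0.5646, -0.0614, 0.0569]
ee_rot: [-1.282, 1.163, 1.278]
force: [-14.9, -1.8, 40.4]
width: 0.007
```

```bash
python3 -c "
from h import *
p,T=st()
im,d=optics.get_image('side')
P=(cloud('side',d)-O)@MR*1000
for y in (-150,-80,70,140):
    q=P[(abs(P[...,1]-y)<15)&(P[...,0]>-90)&(P[...,0]<80)&(P[...,2]>60)&(P[...,2]<140)]; print(y,len(q),np.polyfit(q[:,0],q[:,2],1).round(3))
"
```

```text
t 20.2 rack pos mm [-52.6  -0.3  56.9] F(rack) [-15.   -0.2  40.4] w 0.007 rot err deg [-0.34 -0.14  0.06] j [ 0.48  0.6  -0.68  1.83  0.48  0.88  1.25]
-150 969 [2.0000e-03 8.5834e+01]
-80 833 [1.0000e-03 8.5848e+01]
70 313 [-1.0000e-03  8.5798e+01]
140 322 [1.0000e-03 8.6054e+01]
```

Request:
send_rows([
  [[-3,0,0,0,0,0,0],[-8,0,0,0,0,0,0],[-20,0,0,0,0,0,0],[-45,0,0,0,0,0,0],[-80,0,0,0,0,0,0],[-120,0,0,0,0,0,0],[-155,0,0,0,0,0,0],[-180,0,0,0,0,0,0]],
])

```text
clock: 21.05
position: [0.5652, -0.0608, 0.2368]
ee_rot: [-1.282, 1.16, 1.278]
force: [0.2, 0.1, 0.1]
width: 0.007
```

Request:
send_rows([
  [[0,0,0,0,0,0,0],[0,0,0,0,0,0,0],[0,0,0,0,0,0,0],[0,0,0,0,0,0,0],[0,0,0,0,0,0,0],[0,0,0,0,0,0,0],[0,0,0,0,0,0,0],[0,0,0,0,0,0,0]],
])

```text
clock: 21.85
position: [0.5645, -0.0612, 0.2335]
ee_rot: [-1.28, 1.162, 1.28]
force: [0.0, 0.0, -0.2]
width: 0.005
```

```bash
python3 -c "
from h import *
p,T=st()
im,d=optics.get_image('side');cv2.imwrite('pics/s9.png',im[:,:,::-1])
P=(cloud('side',d)-O)@MR*1000
for y in (-150,-80,0,70,140):
    q=P[(abs(P[...,1]-y)<15)&(P[...,0]>-90)&(P[...,0]<80)&(P[...,2]>60)&(P[...,2]<140)]; print(y,len(q),np.polyfit(q[:,0],q[:,2],1).round(3))
for yl,yh in((-178,-92),(-78,10),(92,178)):
    q=P[(P[...,2]>12)&(P[...,2]<50)&(P[...,1]>yl)&(P[...,1]<yh)&(P[...,0]<-65)&(P[...,0]>-120)]; print(len(q),np.percentile(q[:,0],[5,50,95]).round(1))
im0=np.load('pics/side0.npz')['im']
df=cv2.absdiff(im0,im).max(2)
for n,(u,v) in dict(piston=(312,257),jar=(508,270),screw=(465,325),spanner=(245,213),cap=(289,178)).items(): print(n,np.median(df[v-12:v+13,u-12:u+13]))
"
```

```text
t 21.85 rack pos mm [-5.280e+01 -2.000e-01  2.335e+02] F(rack) [ 0.   0.  -0.2] w 0.005 rot err deg [-0.33  0.   -0.01] j [ 0.56  0.42 -0.77  1.62  0.31  1.23  1.4 ]
-150 971 [-0.    85.799]
-80 838 [1.0000e-03 8.5903e+01]
0 736 [ 0.   85.78]
70 659 [1.0000e-03 8.5904e+01]
140 576 [1.0000e-03 8.5989e+01]
429 [-81.3 -79.6 -78.1]
359 [-81.1 -79.5 -78. ]
282 [-82.5 -80.8 -79.1]
piston 21.0
jar 16.0
screw 20.0
spanner 21.0
cap 18.0
```

View pics/s9.png

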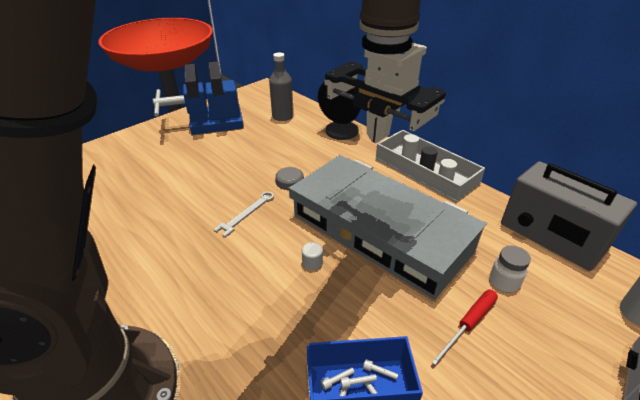

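```bash
python3 -c "
from cell import arm
print(arm.sign_off())"
```

```text
the job is handed in; nothing more can be done
None
```

The rack is closed up. I pushed the right and middle bins home with the shut fingertips, then pushed the cover down its arc until it was fully shut. I lifted clear and handed in at about 22 s.

**Last checks**
- **Bins:** both moved bins stopped hard against the back wall at about 15 N. In the side camera their fronts sit at x = -79.5 mm, where home is -79. The left bin was home from the start and was not touched; it reads -80.8. I put that roughly 1 mm difference down to a small error in my rack yaw, since it read about the same before I moved anything.
- **Cover:** it measured level to within 0.001 rad across its width, both while pressed and after I let go. I pressed it to its stop with about 40 N on the fingertips, more than it needed. The wrist force then read zero with the tool clear.
- **Other things:** the piston, spanner, screwdriver, tank cap and jar look unmoved in the side view. I checked this by eye only, because the image comparison mostly picked up a change in brightness. The bushing and socket looked unmoved in the last view before the cover went down and can't be checked now.

**What disagreed**
- **First push missed:** the fingers physically end about 28 mm short of the reported TCP. On the first attempt the fingertips passed over the right bin's front rim into the space above its contents. The force readings showed no contact and the bin did not move. I lifted out, corrected the height from the depth images and pushed again.

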